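# Sort the hardware stripped off a mooring

## Task

Sort the parts just stripped off the mooring. Lay the two temperature loggers gently into the rack without dropping them, one in each pair of V saddles and both with the sensor tip pointing away from the rack's upright end plate; thread the two zinc ring anodes onto the spindle, the large one at the bottom and the small one on top of it; and put the shackle in the grey bin. Leave the jar and the spanner where they are.

Things in the scene. Friction and masses are not known exactly. Their poses are not given: they have to be found in the camera images.
- logger_a: Logger: white tube 26 mm thick, 138 mm long, lying level. Origin on its axis, mid bare white length (94 mm), the place to grip across. +x runs along the tube to the dark tapered sensor tip (79 mm off, past a black 28 mm square collar, 8 mm long); the other end is a flat grey 28 mm square cap (face at x = -59 mm). On the bench it rests on cap and collar, axis 14 mm up, not rolling. 0.15 kg.
- logger_b: The second temperature logger, identical to the first; same origin and axes.
- anode_large: Larger of two dull grey zinc ring anodes, lying flat: outside 60 mm, hole 26 mm, 18 mm high. Origin on its axis at the underside, z up. About 0.29 kg.
- anode_small: Smaller zinc ring anode, lying flat: outside 44 mm, hole 26 mm, 18 mm high. Origin on its axis at the underside, z up. About 0.13 kg.
- shackle: Steel D shackle lying flat, 79 mm long, 12 mm bar. Origin between its legs, at the underside; x along the legs to the round bow (39 mm ahead). Eyes 20 mm in diameter and a cross pin at x = -30 mm, pin head reaching 27 mm out on +y. Legs at y = +-15 mm, bar centre about 8 mm up: grip both near the origin, closing along y, 42 mm over both. 0.22 kg.
- rack: Fixed rack: grey base 136 mm wide, 8 mm thick; upright aluminium end plate 48 mm high across its -x end. Two berths along x, at y = +38 and -38 mm, each two white 45 degree V saddles, 8 mm thick, 56 mm apart, 32 mm high, midpoint x = +35 mm; fingers fit between. Origin at bench level, 43 mm from the plate, x away from it, z up. Home: logger along x, tip to +x, middle at x = 35 mm, axis 32 mm up.
- spindle: Fixed spindle: round aluminium base 90 mm across and 10 mm thick with an upright steel post of 12 mm diameter in its middle, its tapered top 60 mm above the bench. Origin on the axis at bench level, z up.
- bin: Fixed grey plastic open bin, 110 mm (x) by 150 mm (y), 40 mm high, walls and floor 4 mm. Origin under its centre at bench level, z up.
- jar: Bystander: standing grease jar, 54 mm in diameter, 55 mm high. Origin at the centre of its underside.
- wrench: Bystander: steel spanner 150 mm long lying flat along its x axis. Origin about the middle of its underside.

How it is judged:
By the outcome, as a careful person would: the job done as asked, in the order asked, and still so for the second after the job is handed in, with the robot touching nothing.
It also fails if it takes over 109 s, if anything falls off the work surface, if the arm or the gripper's body presses on something with over 40 N, if the wrist force passes 120 N, or if a joint passes its speed limit or range.

## Robot

A 6-joint arm with a two-finger parallel gripper is mounted at the origin on the work surface. World frame = base frame: x ahead of the robot, y to its left, z up, the work surface at z = 0. Lengths are in m, angles in rad, forces in N, time in s.
With the tool pointing down it reaches from about 0.325 to 0.9 m from the base axis. Payload 6.1 kg.
Tool frame: the origin (TCP) lies midway between the tips of the shut fingers; the grasp point (between the pads) lies 19 mm behind it; z points along the fingers, y is the line along which they close (so a half turn about z gives the same grasp; the last joint's range is limited). The gripper opens to 85 mm and grips with 20 to 120 N. Pads are 22 mm wide; open, the fingers measure 114 mm over their backs; the gripper's body (76 mm by 85 mm) begins 54 mm behind the grasp point. The pads swing forward as they close: fully open they stand 13 mm farther back than shut.
Start: joints at [1.072, 0.22, 1.526, -0, 1.395, -0.126], TCP at [0.228, 0.582, 0.231] pointing down, gripper open.
Joint ranges: [-2.98, 2.98], [-0.91, 2.08], [0.09, 2.57], [-1.24, 4.39], [0.2, 2.65], [-2.68, 2.68]. Speed limits (rad/s): [2.57, 2.57, 3.01, 3.14, 3.14, 3.14].

## Interface

Orientations are given as [roll, pitch, yaw] about the fixed x, y, z axes, in that order (R = Rz(yaw) Ry(pitch) Rx(roll)).
In Python, from plant import movep, move_l, set_joints, gripper_to, hold, inverse_kinematics, observe, get_image, get_calibration, Unreachable, job_done gives the robot as it stands. Calls block until the motion is done:
- movep(position, orientation): joint-space move of the TCP to a pose.
- move_l(position, feed=0.15, rotation=None, max_force=None): straight line of the TCP; rotation=None keeps the orientation; feed is the mean speed in m/s. With max_force (N) it stops when the force on the tool has changed by that much, and returns True; else False.
- set_joints(angles): joint-space move.
- gripper_to(opening, f_grip=None): finger opening in m; f_grip is the grip in N (None keeps the last); returns when the fingers have stopped.
- hold(seconds).
- inverse_kinematics(position, orientation): joint angles nearest the present ones, or None.
- observe(): the state.
- get_image(name): name is "scene" or "top"; returns (picture, depth): 400x640x3 uint8, red, green, blue; 400x640 float32, m along the optical axis (not along the pixel's ray), 0 where there is no reading.
- get_calibration(name): a dict with "intrinsics" (3x3 intrinsics, pixels), "dist_coeffs" ([k1, k2, p1, p2, k3] as OpenCV has them; the pictures are not rectified), "world_from_camera" (4x4, takes a point from camera to world coordinates). Camera axes: x right, y down, z forward; pixel columns grow to the right and rows downward; lengths in m; the calibration is good to about 2 mm. A picture is of the moment at which its call begins. get_calibration takes no time and is no camera call.
A pose or a line that the arm cannot do raises Unreachable and nothing moves.
- job_done(): hands the job in; it is judged then, once.
The state is a dict: "time_s": time; "q": joint angles; "joint_velocities": joint speeds; "joint_torque": joint torques, N m; "eef_pos": TCP position; "tcp_rot": TCP orientation; "ft_force": force on the tool from outside, world axes, zero at the start; "torque": the same for the moment, N m; "opening": finger opening in m; "grasp_force": force on a finger pad.
Only numpy, scipy, OpenCV 4.12 (cv2) and the standard library are available. Lean on these libraries where they do the work, as an engineer would, in place of code of your own. Each camera call takes 0.05 s, during which the arm holds its last target. There are 200 camera calls.

## Working session

There is one attempt and no reset: what is moved stays moved. The work goes in short steps, each a Python script; the robot and the scene stay as the last script left them, time stands still between calls to the robot, and variables do not carry over. Pictures are saved under pics/ and viewed, at most 14 in all, crops included, and the job is handed in when it is done.

```bash
mkdir -p pics; ls; python3 - <<'E'
from plant import *
import cv2,numpy as np
for n in("scene","top"):
    im,d=get_image(n); cv2.imwrite(f"pics/{n}0.png",im[:,:,::-1]); np.savez(f"{n}0.npz",im=im,d=d)
    c=get_calibration(n); print(n,np.round(np.array(c["intrinsics"]),1).tolist(),c["dist_coeffs"],np.round(c["world_from_camera"],3).tolist(),(d>0).mean())
o=observe();print(o["eef_pos"],o["tcp_rot"],o["opening"],o["time_s"])
E
```

```text
pics
scene [[458.5, 0.0, 310.7], [0.0, 458.5, 195.7], [0.0, 0.0, 1.0]] [-0.07748568  0.          0.          0.          0.        ] [[-0.523, 0.716, -0.462, 0.995], [0.852, 0.435, -0.29, 0.311], [-0.007, -0.545, -0.838, 0.98], [0.0, 0.0, 0.0, 1.0]] 0.99591015625
top [[383.5, 0.0, 322.2], [0.0, 383.5, 195.9], [0.0, 0.0, 1.0]] [-0.0080832  0.         0.         0.         0.       ] [[0.01, -0.993, 0.115, 0.384], [-1.0, -0.012, -0.02, -0.0], [0.022, -0.115, -0.993, 0.855], [0.0, 0.0, 0.0, 1.0]] 0.99586328125
[0.22738166 0.58156385 0.23028624] [-3.13977857e+00 -2.12823946e-04  2.76879461e+00] 0.08552038597557375 0.1
```

View pics/scene0.png

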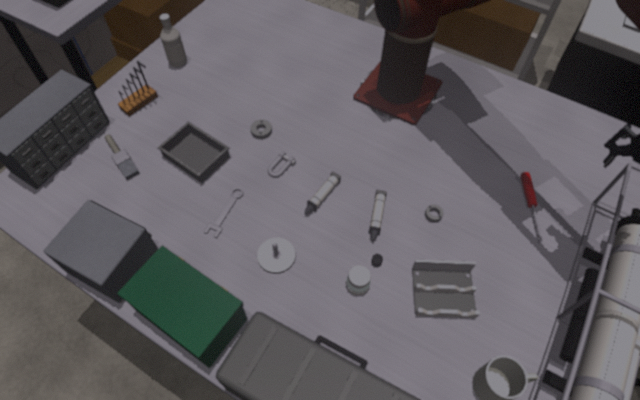

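View pics/top0.png

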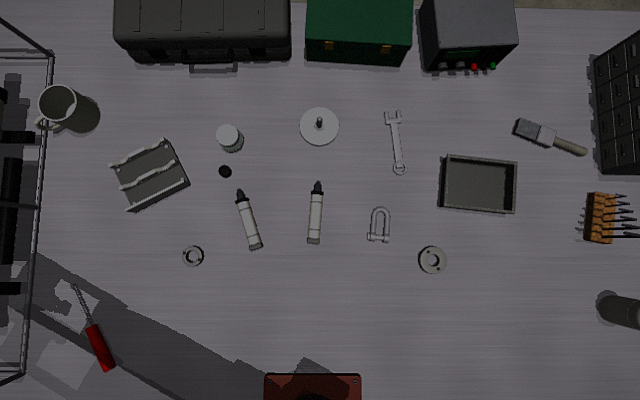

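The loggers, anodes, shackle, bin, spindle, jar and spanner are all visible in both views. In the top view, loggers are at (248,220) and (315,213) with tips toward the top. The large anode is at (432,260), the small one at (193,256), the shackle at (379,225), the spindle at (319,124) and the rack at (150,175). Next I'll measure.

```bash
cat > h.py <<'E'
import numpy as np,cv2
from plant import *
def cal(n):
    c=get_calibration(n); return np.array(c["intrinsics"]),np.array(c["dist_coeffs"]),np.array(c["world_from_camera"])
def rays(n,px):
    K,D,T=cal(n); u=cv2.undistortPoints(np.array(px,float).reshape(-1,1,2),K,D).reshape(-1,2)
    return T[:3,3],np.c_[u,np.ones(len(u))]@T[:3,:3].T
def plane(n,px,z):
    o,r=rays(n,px); return (o+r*((z-o[2])/r[:,2])[:,None])[:,:2]
def cloud(n,d):
    v,u=np.mgrid[:400,:640]; o,r=rays(n,np.c_[u.ravel(),v.ravel()]); return (o+r*d.reshape(-1,1)).reshape(400,640,3)
def tri(p_top,p_scene):
    o1,r1=rays("top",[p_top]);o2,r2=rays("scene",[p_scene]);r1=r1[0];r2=r2[0]
    s=np.linalg.lstsq(np.c_[r1,-r2],o2-o1,rcond=None)[0]; a=o1+s[0]*r1;b=o2+s[1]*r2
    return (a+b)/2,np.linalg.norm(a-b)
E
python3 - <<'E'
from h import *
for n in("top","scene"):
    f=np.load(n+"0.npz");P=cloud(n,f["d"]);
    m=(P[...,2]>.006)&(P[...,0]>.2)&(P[...,0]<.75)&(abs(P[...,1])<.5)&(f["d"]>0)
    bg=P[...,2][(abs(P[...,0]-.4)<.15)&(abs(P[...,1])<.3)]; print(n,"bench z",np.percentile(bg,[5,25,50,75]).round(4))
    k,l,s,c=cv2.connectedComponentsWithStats(m.astype(np.uint8))
    for i in range(1,k):
        if s[i,4]<25: continue
        Q=P[l==i]; (cx,cy),(w,h),a=cv2.minAreaRect(Q[:,:2].astype(np.float32)*1000)
        print(np.round(c[i]),s[i,4],"rect",np.round([cx,cy,w,h,a],1),"z",np.percentile(Q[:,2],[50,90,98]).round(4))
t=np.load("top0.npz")["im"][:,:,::-1]
cr=[t[125:220,100:200],t[175:270,230:330],t[85:180,280:380],t[190:285,360:460]]
cr=[cv2.resize(x,(400,300),interpolation=cv2.INTER_CUBIC) for x in cr]
im=np.vstack([np.hstack(cr[:2]),np.hstack(cr[2:])]); cv2.imwrite("pics/m1.png",cv2.convertScaleAbs(im,alpha=1.4))
E
```

```text
top bench z [-0.0024 -0.001   0.0002  0.0014]
[ 85. 110.] 594 rect [657.8 493.3  13.3  56.9  90. ] z [0.0555 0.0875 0.0904]
[319. 125.] 1187 rect [643.1  -8.7  87.6  86.5   0.8] z [0.01   0.0123 0.0509]
[396. 140.] 423 rect [ 609.2 -186.4  148.    37.     9. ] z [0.0077 0.0093 0.0104]
[525. 130.] 382 rect [ 641.1 -482.4   49.9   40.9   68.9] z [0.0169 0.0188 0.0201]
[230. 137.] 597 rect [604.4 185.7  49.7  50.7   1.1] z [0.0538 0.0564 0.0575]
[149. 174.] 3236 rect [525.  363.2 118.7 136.4  28.5] z [0.0094 0.0334 0.0484]
[482. 182.] 1539 rect [ 510.9 -360.9  157.   117.1   84.4] z [0.0377 0.0411 0.0423]
[225. 170.] 127 rect [5.347e+02 1.984e+02 2.380e+01 2.390e+01 2.000e-01] z [0.0211 0.023  0.0246]
[315. 214.] 695 rect [447.7  -3.   26.7 138.1  85.9] z [0.0251 0.028  0.0294]
[248. 221.] 720 rect [430.6 145.5 137.7  28.1  18.6] z [0.0251 0.0281 0.0293]
[380. 225.] 459 rect [ 422.8 -143.3   48.4   78.    83.9] z [0.0129 0.0188 0.0207]
[192. 256.] 254 rect [348.8 261.5  42.5  40.8  88.7] z [0.0172 0.0196 0.021 ]
[433. 259.] 528 rect [ 344.9 -259.5   58.6   58.2   89.7] z [0.0177 0.0197 
[... 630 characters left out ...]
13.] 394 rect [ 607.7 -183.1  147.7   37.8    6.3] z [0.0089 0.011  0.0127]
[377. 214.] 519 rect [429.6 144.8 137.8  27.6  18.9] z [0.0261 0.0299 0.0312]
[534. 215.] 81 rect [227.7 482.7  73.9  12.7  36.7] z [0.0161 0.0184 0.0227]
[434. 213.] 209 rect [349.  261.5  42.1  40.9   2.1] z [0.0178 0.0209 0.022 ]
[276. 255.] 1073 rect [642.  -10.   88.9  88.7  69.9] z [0.0113 0.0144 0.0542]
[377. 260.] 120 rect [534.8 198.8  25.7  24.3  85.1] z [0.0222 0.0248 0.0257]
[444. 289.] 3304 rect [521.5 366.4 117.9 147.   28.5] z [0.0107 0.0342 0.0492]
[358. 280.] 604 rect [608.4 188.1  52.8  50.8  65. ] z [0.0543 0.0577 0.0589]
[482. 374.] 313 rect [659.6 493.7  12.6  52.6  90. ] z [0.0612 0.0905 0.0929]
```

View pics/m1.png

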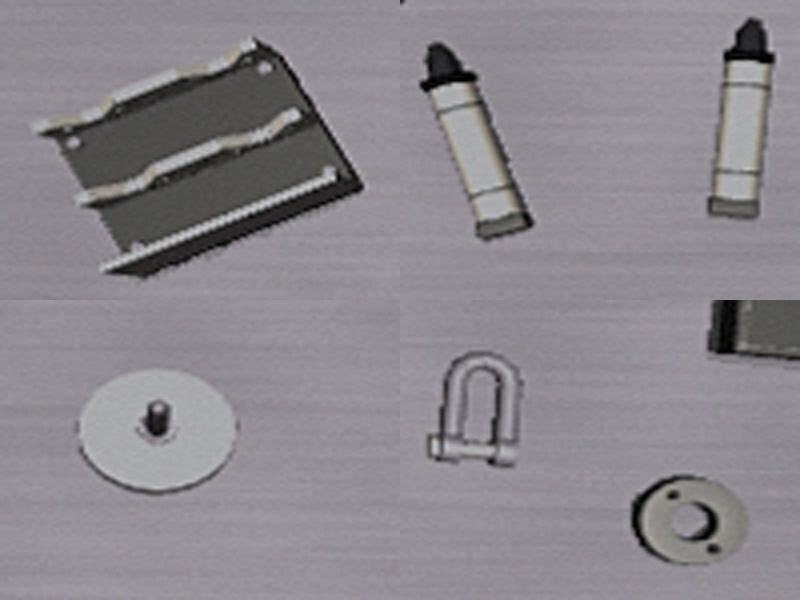

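Close-up: the rack's end plate is on its robot side, so rack +x points up and left. Both logger tips point up (+x). The shackle bow points up with the pin head to the left. I'll refine the rack and post, and check with two-view triangulation.

```bash
python3 - <<'E'
from h import *
def rect(Q): 
    (cx,cy),(w,h),a=cv2.minAreaRect(Q[:,:2].astype(np.float32)*1000); return np.round([cx,cy,w,h,a],1)
for n in("top","scene"):
    f=np.load(n+"0.npz");P=cloud(n,f["d"]);Z=P[...,2]-(0 if n=="top" else .0018);g=f["im"].mean(2)
    near=lambda x,y,r:np.hypot(P[...,0]-x,P[...,1]-y)<r
    R=near(.523,.364,.105)
    a=np.radians(28.5);ax=np.array([np.cos(a),np.sin(a)]);ay=np.array([-ax[1],ax[0]])
    for nm,m in(("plate",R&(Z>.040)),("saddle",R&(Z>.027)&(Z<.038)&(((P[...,:2]-[.525,.363])@ax)>-.045))):
        Q=P[m]; u=(Q[:,:2]-[.525,.363])@ax*1000; v=(Q[:,:2]-[.525,.363])@ay*1000
        if nm=="saddle":
            for lo in (0,1):
                w=(u>15)==lo; k=np.polyfit(v[w],u[w],1); print(n,nm,w.sum(),"u med",np.median(u[w]).round(1),"v",np.percentile(v[w],[1,99]).round(1),"slope deg",np.degrees(np.arctan(k[0])).round(2),"z",np.percentile(Q[w,2],95).round(4))
        else:
            k=np.polyfit(v,u,1); print(n,nm,len(u),"u",np.percentile(u,[2,50,98]).round(1),"v",np.percentile(v,[1,99]).round(1),"slope",np.degrees(np.arctan(k[0])).round(2))
    Q=P[near(.643,-.009,.045)&(Z>.02)]; print(n,"post",len(Q),Q[:,:2].mean(0).round(4),"top z",np.percentile(Q[:,2],98).round(4))
# triangulated check: bright logger tubes, anode centroids via image masks
    for nm,(x,y) in dict(L1=(.421,.142),L2=(.438,-.002),AL=(.345,-.2595),AS=(.349,.2615),SH=(.423,-.146)).items():
        m=near(x,y,.04)&(Z>.014 if nm!="SH" else Z>.009); v,u=np.nonzero(m); Q=P[m]; print(n,nm,m.sum(),rect(Q),"ztop",np.percentile(Q[:,2],90).round(4))
pt=lambda n,w:[(w[0],w[1])]
print(tri((319,121),(276,245)))
E
```

```text
top plate 250 u [-58.8 -56.3 -52.1] v [-66.4  66.4] slope -0.04
top saddle 159 u med -2.5 v [-64.9  66.6] slope deg 0.37 z 0.0332
top saddle 164 u med 53.1 v [-65.   66.4] slope deg 0.53 z 0.0334
top post 48 [ 0.6403 -0.0085] top z 0.0613
top L1 434 [420.8 142.1  79.2  26.   19.7] ztop 0.0277
top L2 429 [438.2  -2.4  26.   79.   86. ] ztop 0.0276
top AL 487 [ 344.9 -259.5   58.6   58.2   89.7] ztop 0.0198
top AS 220 [348.8 261.5  40.5  42.5   0.5] ztop 0.0197
top SH 402 [ 423.  -142.6   48.2   76.7   85.3] ztop 0.019
scene plate 208 u [-59.8 -55.3 -52.4] v [-65.   67.2] slope -0.05
scene saddle 142 u med -3.6 v [-65.8  65.3] slope deg -0.13 z 0.0352
scene saddle 142 u med 52.5 v [-64.8  66.1] slope deg -0.12 z 0.0348
scene post 56 [ 0.6441 -0.0081] top z 0.0617
scene L1 290 [420.7 141.6  77.7  25.7  18.7] ztop 0.0296
scene L2 279 [438.   -3.2  26.4  77.4  86.4] ztop 0.0298
scene AL 244 [ 345.1 -261.2   62.    56.    35.5] ztop 0.0224
scene AS 140 [349.1 261.5  42.   40.9   1.7] ztop 0.0214
scene SH 233 [ 423.6 -144.8   48.7   75.9   83.3] ztop 0.0202
(array([ 0.63873285, -0.0076448 ,  0.05416946]), np.float64(0.0010161405927304977))
```

```bash
cat >> h.py <<'E'
D=np.pi
def go(x,y,z,yaw): movep([x,y,z],[D,0,yaw])
def pick(x,y,z,yaw,op,f=50,up=.15):
    gripper_to(op); go(x,y,z+.08,yaw)
    if move_l([x,y,z],feed=.1,max_force=15): print("touch on the way down",observe()["eef_pos"])
    gripper_to(0,f); o=observe(); print("grip",round(o["opening"],4),round(float(np.linalg.norm(o["grasp_force"])),1),"z",o["eef_pos"][2].round(4))
    move_l([x,y,up],feed=.2); print("lifted",round(observe()["opening"],4))
def place(x,y,z,yaw,near,op,up=.15,f=4,extra=.004):
    go(x,y,up,yaw); move_l([x,y,z+near],feed=.15); hold(.2)
    t=move_l([x,y,z-extra],feed=.02,max_force=f); print("contact",t,"z",observe()["eef_pos"].round(4),"exp",z)
    hold(.2); gripper_to(op); hold(.2); move_l([x,y,up],feed=.15); print("t",observe()["time_s"])
ra=np.radians(28.4)
def berth(v): return np.array([.525,.363])+.025*np.array([np.cos(ra),np.sin(ra)])+(v+.0004)*np.array([-np.sin(ra),np.cos(ra)])
def snap(k,n="top",box=None,s=1):
    im,d=get_image(n); np.savez(f"{k}.npz",im=im,d=d); im=im[:,:,::-1]
    if box: im=im[box[1]:box[3],box[0]:box[2]]
    cv2.imwrite(f"pics/{k}.png",cv2.convertScaleAbs(cv2.resize(im,None,fx=s,fy=s,interpolation=cv2.INTER_CUBIC),alpha=1.4))
E
python3 - <<'E'
from h import *
pick(.4208,.142,.002,np.radians(18.8),.06,40)
b=berth(.038); print(b)
place(b[0],b[1],.020,ra,.012,.045)
snap("p1","scene",(340,180,540,330),4)
E
```

```text
grip 0.0245 39.2 z 0.0028
lifted 0.025
[0.52872724 0.40866911]
contact True z [0.5284 0.4091 0.021 ] exp 0.02
t 9.1083
```

View pics/p1.png

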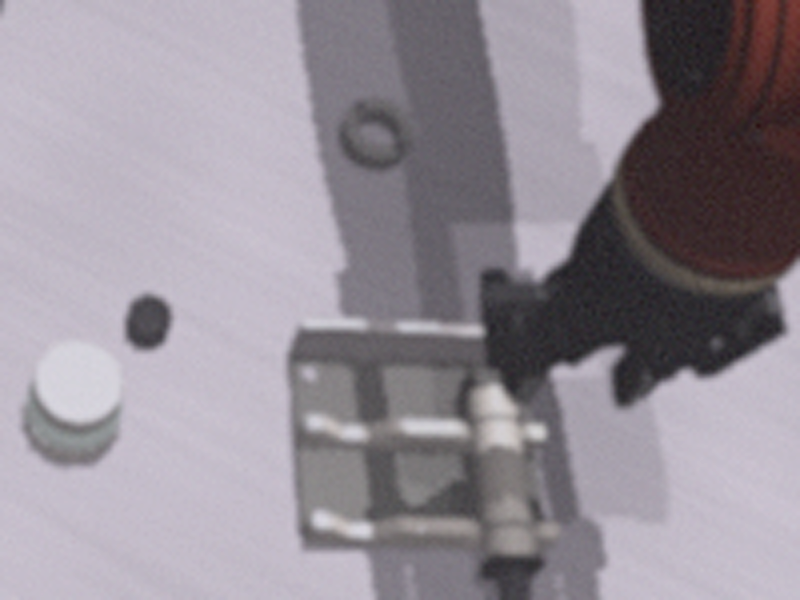

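The first logger is seated in both saddles (crop column ~505), with its tip pointing away from the plate. Next is the second logger.

```bash
python3 - <<'E'
from h import *
pick(.438,-.0028,.002,np.radians(-3.9),.06,40)
b=berth(-.038); print(b)
place(b[0],b[1],.020,ra,.012,.045)
go(.345,-.26,.12,np.arctan2(-.26,.345)+D/2)
snap("p2","top",(90,110,290,260),4)
P=cloud("top",np.load("p2.npz")["d"])
for v in(.038,-.038):
    ax=np.array([np.cos(ra),np.sin(ra)]);ay=np.array([-ax[1],ax[0]]);q=(P[...,:2]-berth(v));u=q@ax;w=q@ay
    Q=P[...,2][(abs(u)<.04)&(abs(w)<.004)]; print(v,np.percentile(Q,[5,50,95]).round(4)); 
    for s in(-.03,.03): print(s,np.median(P[...,2][(abs(u-s)<.006)&(abs(w)<.004)]).round(4))
E
```

```text
grip 0.0243 39.1 z 0.0028
lifted 0.0244
[0.56487468 0.34181582]
contact True z [0.5646 0.3423 0.021 ] exp 0.02
t 18.1083
0.038 [0.0417 0.0442 0.0468]
-0.03 0.0448
0.03 0.044
-0.038 [0.0423 0.0444 0.0464]
-0.03 0.0444
0.03 0.0443
```

View pics/p2.png

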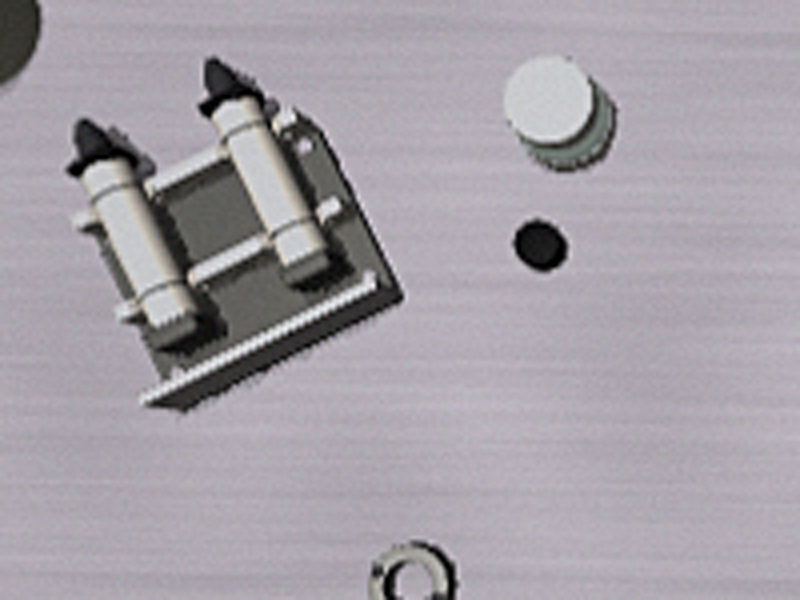

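Both loggers are seated level with tips away from the plate (measured top 44.5 mm, so the axis is at about 32 mm). Next is the large anode, lowered onto the spindle with a check above the post.

```bash
python3 - <<'E'
from h import *
pick(.345,-.2597,-.003,np.arctan2(-.26,.345)+D/2,.08,50)
z=.008
place(.642,-.009,z,D/2,.012,.078,f=6,extra=.006)
go(.349,.2615,.12,np.arctan2(.2615,.349)+D/2)
snap("p3","top",(270,75,370,150),5)
P=cloud("top",np.load("p3.npz")["d"]); 
r=np.hypot(P[...,0]-.642,P[...,1]+.009); m=(r<.045)&(P[...,2]>.021)&(P[...,2]<.034);print(cv2.minAreaRect((P[m][:,:2]*1000).astype(np.float32)),np.median(P[m][:,2]))
E
```

```text
grip 0.0588 51.4 z -0.0016
lifted 0.0585
contact True z [ 0.6419 -0.009   0.0085] exp 0.008
t 28.4917
((641.683837890625, -10.791025161743164), (57.98806381225586, 58.11117172241211), 0.8227207064628601) 0.027747790731320943
```

View pics/p3.png

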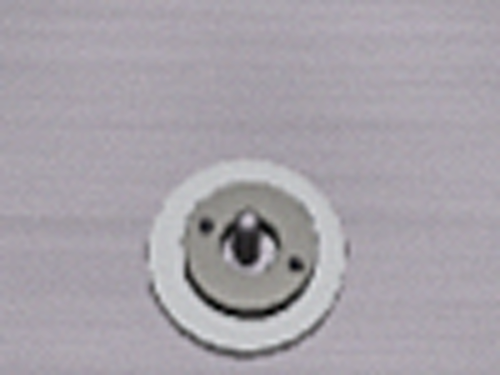

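The large anode is flat on the spindle base with the post through it (top at 27.7 mm). Now the small anode, then the shackle.

```bash
python3 - <<'E'
from h import *
pick(.349,.2615,0,np.arctan2(.2615,.349)+D/2,.065,50)
place(.642,-.0095,.029,D/2,.012,.065,f=6,extra=.006)
go(.423,-.146,.12,np.radians(-5.9))
snap("p4","top",(270,75,370,150),5)
P=cloud("top",np.load("p4.npz")["d"]); 
r=np.hypot(P[...,0]-.642,P[...,1]+.009)
for a,b in((.022,.034),(.04,.051)):
    m=(r<.045)&(P[...,2]>a)&(P[...,2]<b);print(cv2.minAreaRect((P[m][:,:2]*1000).astype(np.float32)),np.median(P[m][:,2]))
E
```

```text
grip 0.0424 49.8 z 0.0012
lifted 0.0422
contact True z [ 0.6419 -0.0095  0.0293] exp 0.029
t 37.6667
((641.5048828125, -9.996658325195312), (58.01422882080078, 58.033485412597656), 44.92435836791992) 0.027861087712318655
((641.7626953125, -9.312122344970703), (42.38396072387695, 41.45384979248047), 0.7715175151824951) 0.04563770325405342
```

View pics/p4.png

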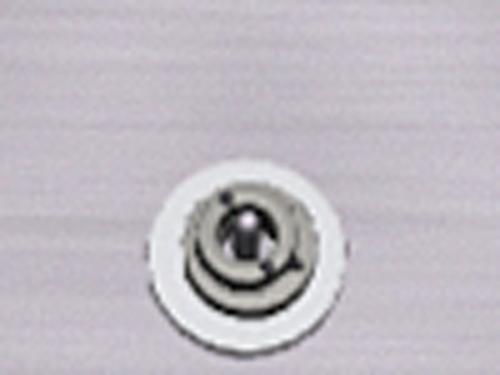

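The small anode sits on top (46 mm), also threaded on the post. Now the shackle.

```bash
python3 - <<'E'
from h import *
pick(.423,-.146,-.001,np.radians(-5.9),.062,60)
place(.511,-.362,.0035,np.radians(-5.6),.012,.06,f=6,extra=.004)
go(.35,.3,.3,2.5)
snap("p5","top",(90,80,530,300),1.8)
print(observe()["time_s"])
E
```

```text
grip 0.0395 59.6 z 0.0002
lifted 0.0394
contact True z [ 0.5109 -0.3619  0.0043] exp 0.0035
t 46.2083
48.7333
```

View pics/p5.png

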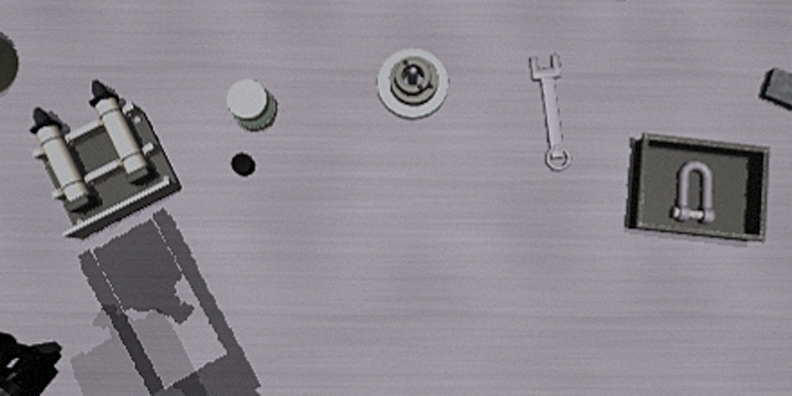

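All items are placed: loggers in the rack at (60,165) and (120,135), rings on the spindle at (413,80), shackle flat in the bin at (695,195). The jar and spanner haven't moved.

```bash
python3 -c "
from plant import *
print(job_done())"
```

```text
the job is handed in; nothing more can be done
None
```

I handed the job in at about 49 s: both loggers lie in the rack with tips away from the plate, the large then small anode are on the spindle, the shackle is in the bin, and the jar and spanner are untouched.

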